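Find the lid that clicks onto the canister

ROBOT

A 7-joint arm with a two-finger parallel gripper is mounted at the origin on a cart in front of the work surface, level with it; the furniture and walls round the work are solid. World frame = base frame: x ahead of the robot, y to its left, z up, the work surface at z = 0. Lengths are in m, angles in rad, forces in N, time in s.
With the tool pointing down it reaches from about 0.4 to 0.875 m from the base axis. Payload 6.5 kg.
Tool frame: the origin (TCP) lies midway between the tips of the shut fingers; the grasp point (between the pads) lies 19 mm behind it; z points along the fingers, y is the line along which they close (so a half turn about z gives the same grasp; the last joint's range is limited). The gripper opens to 85 mm and grips with 20 to 120 N. Pads are 22 mm wide; open, the fingers measure 114 mm over their backs; the gripper's body (76 mm by 85 mm) begins 54 mm behind the grasp point. The pads swing forward as they close: fully open they stand 13 mm farther back than shut.
Start: joints at [1.039, 0.536, -0.004, 1.538, 0.003, 1.067, -0.071], TCP at [0.292, -0.581, 0.231] pointing down, gripper open.
Joint ranges: [-2.7, 2.7], [-0.37, 2.16], [-1.27, 1.26], [0.24, 2.4], [-1.31, 4.45], [0.19, 1.91], [-2.76, 2.76]. Speed limits (rad/s): [2.39, 2.39, 3.14, 3.14, 3.14, 3.14, 3.14].

INTERFACE

Orientations are given as a rotation vector (axis times angle).
In Python, from plant import robot, gripper_to, optics, find_in, outline_of, tip_of gives the robot as it stands. Calls block until the motion is done:
- robot.move_pose(position, orientation): joint-space move of the TCP to a pose.
- robot.line_to(position, v=0.15, rotation=None, until_force=None): straight line of the TCP; rotation=None keeps the orientation; v is the mean speed in m/s. With until_force (N) it stops when the force on the tool has changed by that much, and returns True; else False.
- robot.set_joints(angles): joint-space move.
- gripper_to(opening): opening from 0.0 (shut) to 1.0 (fully open); the grip force is fixed at half the most; returns when the fingers have stopped.
- robot.sleep(seconds).
- robot.inverse_kinematics(position, orientation): joint angles nearest the present ones, or None.
- optics.read_camera(name): name is "side" or "top" or "wrist"; returns the picture (420x560x3 uint8, red, green, blue); there is no depth.
- optics.get_calibration(name): a dict with "K" (3x3 intrinsics, pixels), "rvec" (rotation vector, rad) and "tvec" (3), from world to camera coordinates, as OpenCV has them. Camera axes: x right, y down, z forward; pixel columns grow to the right and rows downward; lengths in m; the calibration is good to about 2 mm. A picture is of the moment at which its call begins: read the wrist's pose just before it. get_calibration takes no time and is no camera call; for the wrist camera it gives the pose at the moment of the call.
A pose or a line that the arm cannot do raises robot.Unreachable and nothing moves.
- robot.job_done(): hands the job in; it is judged then, once.
Trained networks look in the newest picture that a camera, given by its name, has taken for a name from the list of things; names that differ only in an ending like _2 or _b are one class to them, and where a whole thing is asked for, a point or a joint stands for the part that bears it (a point fixed in the world has none). Each returns a list of dicts, best first, with "conf" (0 to 1); they miss things now and then, are a little off and sometimes report something else, mostly with a low value. They report only what shows in the picture. A call takes as long as a camera call. They do not tell look-alikes from the thing itself.
- find_in(camera, name): "point" ([row, column] in pixels, amid what is visible of it).
- outline_of(camera, name): "region" (420x560 bool, what is visible of it) and "point" ([row, column] in pixels, amid what is visible of it).
- tip_of(camera, name): "point" ([row, column] in pixels: a listed point, or the origin of a listed thing).
Readings, each from a call of its own:
- robot.get_clock(): time.
- robot.get_joint_pos(): joint angles.
- robot.get_joint_vel(): joint speeds.
- robot.get_joint_torque(): joint torques, N m.
- robot.get_ee_pos(): TCP position.
- robot.get_ee_rot(): TCP orientation.
- robot.get_contact_force(): force on the tool from outside, world axes, zero at the start.
- robot.get_torque(): the same for the moment, N m.
- robot.get_finger_gap(): opening from 0.0 (shut) to 1.0 (fully open).
- robot.get_grip_force(): force on a finger pad.
Only numpy, scipy, OpenCV 4.12 (cv2) and the standard library are available. Lean on these libraries where they do the work, as an engineer would, in place of code of your own. Each camera call takes 0.05 s, during which the arm holds its last target. There are 200 camera calls.

TASK

One of the three look-alike lids kept under the low wooden riser shelf belongs to the open metal canister. Draw lids out from under the shelf by their tabs, take them by the knob and try them on the canister until you find the one that clicks; press it fully home and let go. Leave the other two lids lying flat, right way up, on the worktop (under the shelf or in front of it), leave the canister standing where it is, and do not knock over or shove away the other things.

Things in the scene. Friction and masses are not known exactly. Their poses are not given: they have to be found in the camera images.
- canister: open squat aluminium canister, loose, 0.95 kg, upright. Origin: centre of its underside, z up. Body 86 mm across to 50 mm high, then a neck 68 mm across (50 to 65 mm), a sloping step (65 to 68 mm), then a rim 61 mm across up to the mouth at 75 mm. Four sprung steel balls, 8 mm across, stand 2.5 mm out of the neck, centred 63.5 mm above the origin.
- mouth (a point): centre of the canister's mouth, 75 mm above its underside. A lid's origin stops level with it if far too narrow, about 8 mm below it if it lands on the step (the other wrong lid), and 18 mm below it when fully home. The right lid meets the balls 8 to 11 mm below, but clicks past them under a firm, straight push of some 8 to 15 N; 25 N does no harm.
- riser: low wooden riser shelf, fixed. Origin: centre of its footprint on the worktop; open front faces its -x, y runs along it. Board 110 mm deep (front edge at x = -55 mm), 360 mm long, underside at 60 mm, top at 72 mm; 12 mm end panels. The lids lie under it 112 mm (+-10) apart along y, tabs sticking out some 29 mm in front of the board. Three small things stand on its rear half.
- lid_a: one of three wooden lids alike outside (a, b, c are mere labels; which fits must be tried): round cap 82 mm across, 23 mm high, hollow with an 18 mm deep skirt, 60 g +-30 %. Origin: centre of the skirt's underside; z up. They differ only in the bore. Starts flat, right way up, under the riser, its knob under the board, only its tab showing.
- lid_b: second lid, outside just as lid_a. Every lid has a round knob in the middle of its top, 22 mm across, from 23 to 53 mm above the lid's origin, to be held from above once the lid is drawn clear of the board.
- lid_c: third lid, outside just as lid_a. Every lid has a thumb tab on its own -x side: an upright fin 10 mm thick along y, from 2 to 26 mm above the origin, reaching from the lid's edge out to 67 mm from its centre; pinch it about 56 mm from the centre. At the start it points to the riser's front within 0.1 rad.
- pill_jar: small jar 43 mm across, 76 mm high, on the riser's board, bystander; origin: centre of its underside
- vanilla_bottle: small bottle 40 mm across, 102 mm high, on the riser's board, bystander; origin: centre of its underside
- tea_box: carton 35x66x102 mm standing on the worktop, bystander; origin: centre of its underside
- coffee_jar: jar 64 mm across, 100 mm high, on the worktop, bystander; origin: centre of its underside
- clay_saucer: small clay dish 64 mm across, 27 mm high, on the riser's board, bystander; origin: centre of its underside
- cream_bowl: bowl 140 mm across, 69 mm high, on the worktop, bystander; origin: centre of its underside
Mind the look-alikes: they are no part of the job. Leave any purple look-alike of the canister alone. Leave any orange look-alike of the lid_c alone.

How it is judged:
By the outcome, as a careful person would: the job done as asked, in the order asked, and still so for the second after the job is handed in, with the robot touching nothing.
It also fails if it takes over 72 s, if anything falls off the work surface, if the arm or the gripper's body presses on something with over 40 N, if the wrist force passes 120 N, or if a joint passes its speed limit or range.

## Working session

There is one attempt and no reset: what is moved stays moved. The work goes in short steps, each a Python script; the robot and the scene stay as the last script left them, time stands still between calls to the robot, and variables do not carry over. Pictures are saved under pics/ and viewed, at most 10 in all, crops included, and the job is handed in when it is done.

```bash
ls; mkdir -p pics; python3 - <<'E'
from plant import robot, optics, find_in, tip_of
import cv2, numpy as np
ims=[]
for c in ("side","top"):
    im=optics.read_camera(c); cv2.imwrite(f"pics/{c}0.png",im[:,:,::-1])
    k=optics.get_calibration(c); print(c,k["K"][0],k["K"][1],k["rvec"],k["tvec"])
    for n in ("lid_a","canister","mouth","riser","cream_bowl","coffee_jar","tea_box"):
        print(n,[(np.round(d["point"]).tolist(),round(d["conf"],2)) for d in find_in(c,n)] if n!="mouth" else '', [(np.round(d["point"]).tolist(),round(d["conf"],2)) for d in tip_of(c,n)])
print(robot.get_clock(), robot.get_ee_rot())
E
```

```text
pics
side [544.81597556   0.         276.15951336] [  0.         544.81597556 214.27799246] [ 1.71429441 -2.08798115  0.60053878] [0.11767382 0.50049911 1.32527119]
lid_a [([269.0, 223.0], 0.83), ([216.0, 236.0], 0.78), ([209.0, 268.0], 0.73), ([223.0, 200.0], 0.71)] [([217.0, 196.0], 0.84), ([273.0, 220.0], 0.77), ([204.0, 268.0], 0.74), ([211.0, 233.0], 0.56)]
canister [([269.0, 326.0], 0.91), ([226.0, 362.0], 0.73)] [([270.0, 325.0], 0.78), ([230.0, 361.0], 0.7), ([188.0, 201.0], 0.55), ([220.0, 199.0], 0.3)]
mouth  [([217.0, 370.0], 0.87), ([260.0, 325.0], 0.72)]
riser [([196.0, 234.0], 0.7), ([190.0, 363.0], 0.5)] [([206.0, 233.0], 0.92), ([218.0, 199.0], 0.6)]
cream_bowl [([275.0, 136.0], 0.91)] [([284.0, 144.0], 0.67), ([204.0, 269.0], 0.6)]
coffee_jar [([191.0, 364.0], 0.93), ([179.0, 199.0], 0.43)] [([199.0, 362.0], 0.9), ([189.0, 198.0], 0.52)]
tea_box [([181.0, 404.0], 0.66)] [([193.0, 401.0], 0.63)]
top [537.43113626   0.         280.57723316] [  0.         537.43113626 204.38528412] [ 1.85847992 -1.8356657   0.64424914] [-1.20054578e-03  4.70574783e-01  1.54070930e+00]
lid_a [([234.0, 222.0], 0.81), ([195.0, 217.0], 0.75), ([196.0, 276.0], 0.66), ([193.0, 248.0], 0.55)] [([194.0, 278.0], 0.75), ([194.0, 217.0], 0.65), ([193.0, 250.0], 0.52)]
canister [([242.0, 306.0], 0.77)] [([256.0, 310.0], 0.8)]
mouth  [([243.0, 311.0], 0.54), ([203.0, 350.0], 0.54)]
riser [([181.0, 250.0], 0.73)] [([238.0, 156.0], 0.63)]
cream_bowl [([225.0, 152.0], 0.89)] [([234.0, 156.0], 0.65)]
coffee_jar [([187.0, 351.0], 0.66)] [([193.0, 278.0], 0.74), ([203.0, 351.0], 0.71)]
tea_box [([194.0, 250.0], 0.28)] []
1.4 [-3.05675000e+00 -7.25151217e-01  4.96599484e-05]
```

```bash
cat > h.py <<'E'
import numpy as np, cv2
from plant import *
from scipy.spatial.transform import Rotation as R
def ray(cal,rc,z):
    "pixel (row,col) -> world point on plane z"
    Rm=cv2.Rodrigues(np.array(cal["rvec"],float))[0]; t=np.array(cal["tvec"],float).ravel()
    d=Rm.T@np.linalg.solve(np.array(cal["K"]),[rc[1],rc[0],1.]); o=-Rm.T@t
    return o+d*(z-o[2])/d[2]
def proj(cal,p):
    q=cv2.projectPoints(np.array(p,float).reshape(-1,1,3),np.array(cal["rvec"],float),np.array(cal["tvec"],float),np.array(cal["K"]),None)[0].reshape(-1,2)
    return q[:,::-1]
def down(a):
    "tool down, closing line (tool y) at world angle a from +y (mod pi)"
    return (R.from_euler('z',a)*R.from_euler('x',np.pi)).as_rotvec()
E
python3 - <<'E'
from h import *
a=[cv2.imread(f"pics/{c}0.png")[140:320,90:440] for c in("side","top")]
im=np.vstack([cv2.resize(x,None,fx=1.66,fy=1.66,interpolation=cv2.INTER_CUBIC) for x in a])
cv2.imwrite("pics/c1.png",im)
for c,L in(("side",{"can":(273,325,.0),"can2":(230,361,0),"riser":(206,233,0)}),("top",{"can":(256,310,0),"riser":(181,250,.06),"lidX":(234,222,.01),"bowl":(234,156,0),"coffee":(203,351,0)})):
    k=optics.get_calibration(c)
    for n,(r,q,z) in L.items(): print(c,n,ray(k,(r,q),z).round(3))
k=optics.get_calibration("top")
print([ray(k,p,.02).round(3) for p in((195,217),(193,248),(196,276))])
k=optics.get_calibration("side")
print([ray(k,p,.02).round(3) for p in((223,200),(216,236),(209,268),(269,223))])
print([ (ray(k,p,.075)).round(3) for p in((217,370),(260,325))])
E
```

```text
side can [ 0.387 -0.096  0.   ]
side can2 [ 0.504 -0.234  0.   ]
side riser [0.665 0.126 0.   ]
top can [ 0.381 -0.096  0.   ]
top riser [0.65  0.112 0.06 ]
top lidX [0.457 0.199 0.01 ]
top bowl [0.46  0.423 0.   ]
top coffee [ 0.606 -0.248  0.   ]
[array([0.617, 0.228, 0.02 ]), array([0.628, 0.119, 0.02 ]), array([0.617, 0.019, 0.02 ])]
[array([0.611, 0.231, 0.02 ]), array([0.614, 0.123, 0.02 ]), array([0.619, 0.025, 0.02 ]), array([0.446, 0.185, 0.02 ])]
[array([ 0.498, -0.25 ,  0.075]), array([ 0.389, -0.092,  0.075])]
```

View pics/c1.png

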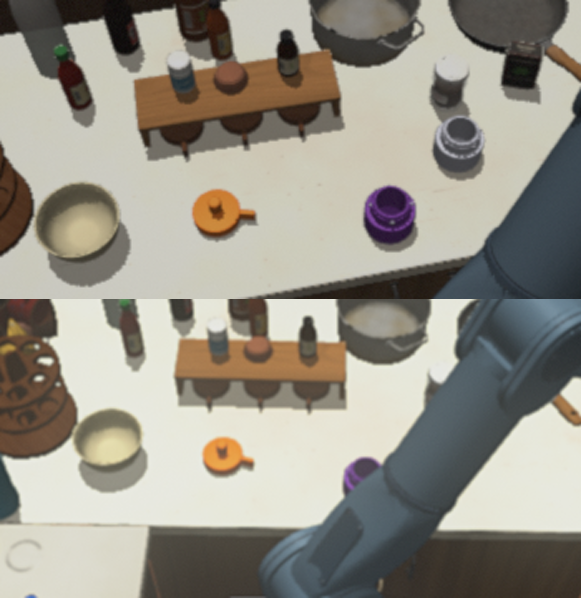

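The canister wanted is the silver one at side (226,362). Its purple look-alike is at side (269,326). The lids are under the riser, with tabs at side about (231,201), (223,238) and (216,274). The orange lid at (269,223) is a decoy. Next I'll go above each and look from close by.

```bash
python3 - <<'E'
from h import *
def look(tag,names):
    k=optics.get_calibration("wrist"); im=optics.read_camera("wrist"); cv2.imwrite(f"pics/{tag}.png",im[:,:,::-1])
    print(tag,robot.get_clock(),robot.get_ee_pos(),"cam",(-cv2.Rodrigues(np.array(k["rvec"]))[0].T@np.array(k["tvec"]).ravel()).round(3))
    np.savez(f"pics/{tag}.npz",K=k["K"],rvec=k["rvec"],tvec=k["tvec"])
    for f,n,z in names:
        print(n,[(np.round(d["point"]).tolist(),round(d["conf"],2),ray(k,d["point"],z).round(4).tolist()) for d in f("wrist",n)])
robot.move_pose([.48,-.24,.30],down(0))
look("wcan",[(tip_of,"mouth",.075),(tip_of,"canister",0.),(find_in,"canister",.06)])
robot.move_pose([.48,.12,.33],down(0))
look("wlid",[(find_in,"lid_a",.02),(tip_of,"lid_a",0.),(tip_of,"riser",0.)])
print(robot.get_clock(),robot.get_joint_pos())
cv2.imwrite("pics/c2.png",np.hstack([cv2.resize(cv2.imread(f"pics/{t}.png"),(400,300)) for t in("wcan","wlid")]))
E
```

```text
wcan 2.9167 [ 0.47949968 -0.24134624  0.29980462] cam [ 0.562 -0.242  0.444]
mouth [([244.0, 170.0], 0.73, [0.3872, -0.0931, 0.075]), ([166.0, 277.0], 0.63, [0.4968, -0.2411, 0.075])]
canister [([155.0, 282.0], 0.92, [0.4993, -0.2484, 0.0]), ([224.0, 186.0], 0.69, [0.3881, -0.0938, 0.0])]
canister [([163.0, 280.0], 0.85, [0.4978, -0.2446, 0.06]), ([231.0, 179.0], 0.55, [0.4016, -0.1029, 0.06])]
wlid 4.4667 [0.4804222  0.1183507  0.32979277] cam [0.563 0.118 0.474]
lid_a [([183.0, 231.0], 0.95, [0.4553, 0.1909, 0.02]), ([82.0, 275.0], 0.64, [0.6023, 0.1217, 0.02]), ([76.0, 196.0], 0.63, [0.6106, 0.2326, 0.02]), ([82.0, 346.0], 0.51, [0.6026, 0.0204, 0.02])]
lid_a [([184.0, 231.0], 0.58, [0.4492, 0.1944, 0.0])]
riser [([37.0, 274.0], 0.85, [0.6626, 0.1223, 0.0])]
4.6167 [-0.08002267  0.18507659 -0.29042135  1.8040804   0.05766742  1.16091215
 -1.9615617 ]
```

View pics/c2.png

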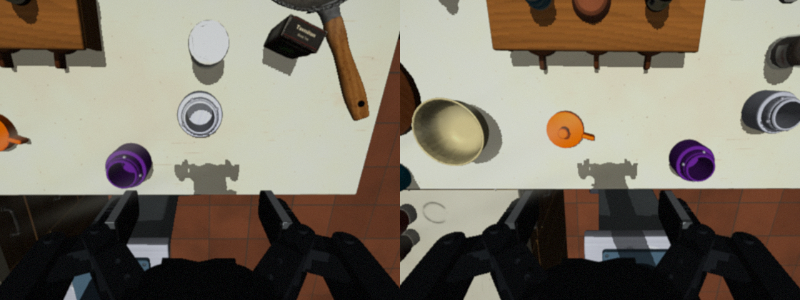

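The left picture shows the silver canister at wcan (160,280), with coffee jar and tea box behind it. The right one shows three tabs below the board edge at wlid rows about 85, columns 198, 276 and 347. Next is a close crop for tab and mouth pixels.

```bash
python3 - <<'E'
from h import *
a=cv2.imread("pics/wlid.png")[60:110,170:370]; b=cv2.imread("pics/wcan.png")[125:205,230:330]
a=cv2.resize(a,None,fx=4,fy=4,interpolation=cv2.INTER_CUBIC); b=cv2.resize(b,None,fx=4,fy=4,interpolation=cv2.INTER_CUBIC)
im=np.zeros((530,800,3),np.uint8); im[:200]=a; im[205:525,:400]=b
# projected model of canister
k=np.load("pics/wcan.npz"); t=np.linspace(0,2*np.pi,60)
c2=b.copy()
for d,z in((.061,.075),(.086,.05),(.086,0)):
    p=proj(k,np.c_[.497+d/2*np.cos(t),-.2435+d/2*np.sin(t),0*t+z])
    for r,q in p: cv2.circle(c2,(int((q-230)*4+2),int((r-125)*4+2)),1,(0,0,255),-1)
im[205:525,400:]=c2
cv2.imwrite("pics/c3.png",im)
E
```

```text
(no output)
```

View pics/c3.png

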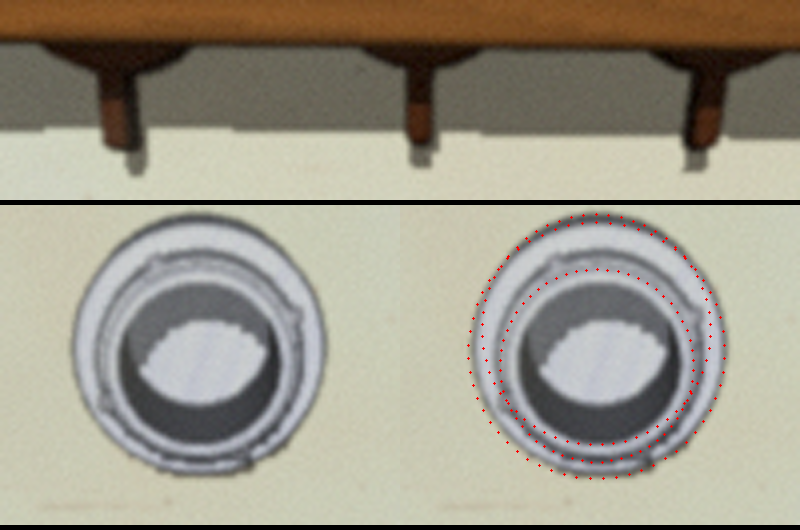

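```bash
cat >> h.py <<'E'
def tilt(yaw,t=-.25): return (R.from_euler('z',yaw)*R.from_euler('y',t)*R.from_euler('x',np.pi)).as_rotvec()
TABS=[((97,198.5),-.07),((97,274.75),0.),((97,346),-.09)]
def tabgrasp(i):
    px,yaw=TABS[i]; tip=ray(np.load("pics/wlid.npz"),px,.026)
    g=tip+.011*np.array([np.cos(yaw),np.sin(yaw),0]); g[2]=.025
    return g,yaw
def draw(i,dist):
    g,yaw=tabgrasp(i); o=tilt(yaw); tcp=g+.019*R.from_rotvec(o).apply([0,0,1])
    gripper_to(.5)
    robot.move_pose(tcp+[-.03,0,.12],o)
    robot.line_to(tcp,v=.15,until_force=8)
    gripper_to(0); print("tab gap",robot.get_finger_gap(),robot.get_grip_force(),robot.get_ee_pos(),"want",tcp,robot.get_clock())
    robot.line_to(tcp-[dist,0,0],v=.12)
    print("gap",robot.get_finger_gap(),robot.get_contact_force())
    e=robot.get_ee_pos(); gripper_to(.5)
    robot.line_to(e+[-.02,0,.10],v=.25)
    c=e-.019*R.from_rotvec(o).apply([0,0,1])+.056*np.array([np.cos(yaw),np.sin(yaw),0]); print("est centre",c)
    return c,yaw
def wlook(tag):
    k=optics.get_calibration("wrist"); im=optics.read_camera("wrist"); cv2.imwrite(f"pics/{tag}.png",im[:,:,::-1])
    np.savez(f"pics/{tag}.npz",K=k["K"],rvec=k["rvec"],tvec=k["tvec"])
    return k,im
E
python3 - <<'E'
from h import *
for i in range(3): print(tabgrasp(i))
k=np.load("pics/wlid.npz"); print([ray(k,p,.06).round(3) for p in((70.5,180),(70.5,360))])
c,yaw=draw(2,.115)
robot.move_pose([.48,c[1],.25],down(yaw))
k,im=wlook("d2")
for f in(find_in,tip_of): print([(np.round(d["point"]).tolist(),round(d["conf"],2),ray(k,d["point"],.0).round(4).tolist()) for d in f("wrist","lid_a")])
p=proj(k,[c*[1,1,0]+[0,0,.053]])[0]; print("pred knob px",p,robot.get_clock())
# overlay: cap top r41 z.023, knob top r11 z.053
t=np.linspace(0,2*np.pi,60); r0,q0=int(p[0]),int(p[1]); v=im[:,:,::-1].copy(); v=cv2.resize(v,None,fx=4,fy=4,interpolation=cv2.INTER_CUBIC)
w=v.copy()
for rad,z in((.041,.023),(.041,0),(.011,.053)):
    for r,q in proj(k,np.c_[c[0]+rad*np.cos(t),c[1]+rad*np.sin(t),0*t+z]): cv2.circle(w,(int(q*4+2),int(r*4+2)),1,(0,0,255),-1)
s=np.s_[max(0,r0*4-250):r0*4+250,max(0,q0*4-200):q0*4+200]
cv2.imwrite("pics/c4.png",np.hstack([v[s],w[s]])); print("crop origin",max(0,r0*4-250),q0*4-200)
E
```

```text
(array([0.59304719, 0.22951463, 0.025     ]), -0.07)
(array([0.59295054, 0.12149624, 0.025     ]), 0.0)
(array([0.59279049, 0.01881724, 0.025     ]), -0.09)
[array([0.612, 0.243, 0.06 ]), array([0.612, 0.012, 0.06 ])]
tab gap 0.10199128494490972 58.99651720691509 [0.5979475  0.01842797 0.00756687] want [0.59747214 0.01839475 0.00659066] 7.4333Traceback (most recent call last):
  File "<stdin>", line 4, in <module>
  File "h.py", line 27, in draw
    robot.line_to(tcp-[dist,0,0],v=.12)
    ~~~~~~~~~~~~~^^^^^^^^^^^^^^^^^^^^^^
plant.Unreachable: the arm cannot follow that straight line within its joint ranges
```

```bash
python3 - <<'E'
from h import *
q0=robot.get_joint_pos(); print(q0.round(3) if hasattr(q0,'round') else q0)
p=np.array(robot.get_ee_pos()); o=robot.get_ee_rot()
for d in (.03,.06,.08,.09,.1,.11,.115):
    for n,oo in(("cur",o),("t.12",tilt(-.09,-.12)),("down",down(-.09))):
        q=robot.inverse_kinematics(p-[d,0,0],oo); print(d,n,None if q is None else np.round(q,2))
E
```

```text
[-0.113  0.695 -0.031  2.004  0.367  0.211 -2.146]
0.03 cur [ 0.01  0.68 -0.19  2.07  0.84  0.23 -2.59]
0.03 t.12 [-0.01  0.7  -0.16  1.97  0.34  0.39 -2.09]
0.03 down [ 0.09  0.75 -0.27  1.86  0.33  0.58 -2.05]
0.06 cur [-0.5   0.7   0.43  2.17 -1.24  0.21 -0.65]
0.06 t.12 [-0.03  0.67 -0.14  2.04  0.34  0.34 -2.1 ]
0.06 down [ 0.07  0.71 -0.25  1.94  0.32  0.53 -2.06]
0.08 cur None
0.08 t.12 [-0.04  0.65 -0.12  2.09  0.34  0.3  -2.11]
0.08 down [ 0.06  0.69 -0.24  1.99  0.32  0.5  -2.06]
0.09 cur None
0.09 t.12 [-0.05  0.64 -0.11  2.12  0.34  0.29 -2.12]
0.09 down [ 0.06  0.68 -0.23  2.01  0.32  0.48 -2.07]
0.1 cur None
0.1 t.12 [-0.06  0.63 -0.11  2.14  0.34  0.27 -2.13]
0.1 down [ 0.05  0.67 -0.23  2.04  0.32  0.47 -2.07]
0.11 cur None
0.11 t.12 [-0.07  0.62 -0.1   2.17  0.34  0.25 -2.13]
0.11 down [ 0.05  0.66 -0.22  2.06  0.31  0.45 -2.07]
0.115 cur None
0.115 t.12 [-0.07  0.62 -0.09  2.18  0.34  0.25 -2.14]
0.115 down [ 0.05  0.65 -0.22  2.08  0.31  0.44 -2.07]
```

```bash
sed -i 's/t=-.25/t=-.1/; s/robot.move_pose(tcp+\[-.03,0,.12\],o)/robot.move_pose(tcp+[-.03,0,.12],o) if far else None/; s/def draw(i,dist)/def draw(i,dist,far=True)/; s/robot.line_to(tcp,v=.15,until_force=8)/robot.line_to(tcp,v=.15,rotation=o,until_force=8)/' h.py
cat >> h.py <<'E'
def overlay(tag,k,im,c,name):
    p=proj(k,[[c[0],c[1],.053]])[0]; t=np.linspace(0,2*np.pi,60); v=cv2.resize(im[:,:,::-1],None,fx=4,fy=4,interpolation=cv2.INTER_CUBIC); w=v.copy()
    for rad,z in((.041,.023),(.041,0),(.011,.053)):
        for r,q in proj(k,np.c_[c[0]+rad*np.cos(t),c[1]+rad*np.sin(t),0*t+z]): cv2.circle(w,(int(q*4+2),int(r*4+2)),1,(0,0,255),-1)
    r0=max(0,int(p[0]*4)-250); q0=max(0,int(p[1]*4)-200); s=np.s_[r0:r0+500,q0:q0+400]
    cv2.imwrite(name,np.hstack([v[s],w[s]])); print("crop origin",r0,q0)
def drawlook(i,dist,far=True):
    c,yaw=draw(i,dist,far)
    robot.move_pose([.48,c[1],.25],down(yaw))
    k,im=wlook(f"d{i}")
    for f in(find_in,tip_of): print([(np.round(d["point"]).tolist(),round(d["conf"],2),ray(k,d["point"],.0).round(4).tolist()) for d in f("wrist","lid_a")])
    print(robot.get_clock()); overlay("",k,im,c,f"pics/o{i}.png")
E
python3 - <<'E'
from h import *
drawlook(2,.115,False)
E
```

```text
tab gap 0.10319929460337407 58.99860441684723 [0.59433503 0.01884821 0.00606281] want [0.59467965 0.01864675 0.00609492] 8.6083
gap 0.10283712061603408 [-0.39169525 -0.3564045  -0.65014773]
est centre [0.53445561 0.0138447  0.02511421]
[([134.0, 274.0], 0.96, [0.5339, 0.0133, 0.0]), ([78.0, 178.0], 0.87, [0.6113, 0.1243, 0.0]), ([206.0, 149.0], 0.83, [0.4512, 0.1975, 0.0]), ([88.0, 90.0], 0.68, [0.6095, 0.2352, 0.0])]
[([204.0, 151.0], 0.98, [0.4539, 0.1944, 0.0]), ([134.0, 274.0], 0.6, [0.5341, 0.0126, 0.0])]
11.4833
crop origin 297 889
```

View pics/o2.png

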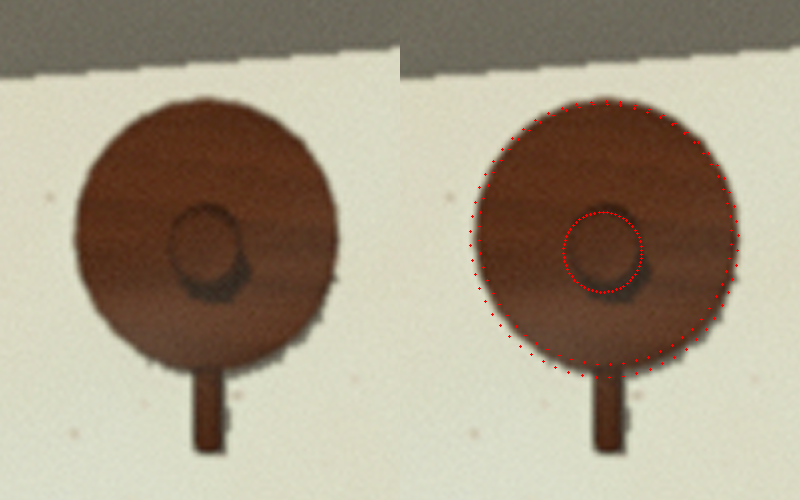

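The knob sits about 1.5 mm farther in x than predicted, and the lid is flat and clear of the board. Next: take it by the knob and try it.

```bash
cat >> h.py <<'E'
MOUTH=np.array([.4957,-.2440])
def grab(c,yaw):
    gripper_to(.6)
    robot.move_pose([c[0],c[1],.12],down(yaw)); robot.line_to([c[0],c[1],.027],v=.12,until_force=8)
    gripper_to(0); e=np.array(robot.get_ee_pos()); print("knob gap",robot.get_finger_gap(),e,robot.get_clock())
    robot.line_to(e+[0,0,.13],v=.25)
    return e[2]           # tcp height over lid origin
def tryon(h,yaw):
    robot.move_pose([*MOUTH,.075+h+.03],down(yaw))
    print("gap",robot.get_finger_gap(),robot.get_clock())
    robot.line_to([*MOUTH,.080+h],v=.1)
    hit=robot.line_to([*MOUTH,.053+h],v=.03,until_force=25)
    e=np.array(robot.get_ee_pos()); print("hit",hit,"lid below mouth mm",1e3*(.075+h-e[2]),"xy err",e[:2]-MOUTH,robot.get_contact_force(),robot.get_torque(),robot.get_clock())
E
python3 - <<'E'
from h import *
h=grab([.536,.0133],-.09); tryon(h,-.09)
k,im=wlook("t2"); s=optics.read_camera("side"); print("h",h)
cv2.imwrite("pics/t2c.png",np.hstack([cv2.resize(im[:,:,::-1],(400,300)),cv2.resize(s[160:260,300:433,::-1],(400,300),interpolation=cv2.INTER_CUBIC)]))
E
```

```text
knob gap 0.23231678170045084 [0.53656276 0.01329029 0.02790913] 13.6667
gap 0.2342834331928483 15.3667
hit True lid below mouth mm 17.985841289642508 xy err [0.00203133 0.00019659] [-1.62741554 -0.06475657  7.01015724] [ 0.12170442  0.32588952 -0.02566427] 16.5333
h 0.027909127185369313
```

View pics/t2c.png

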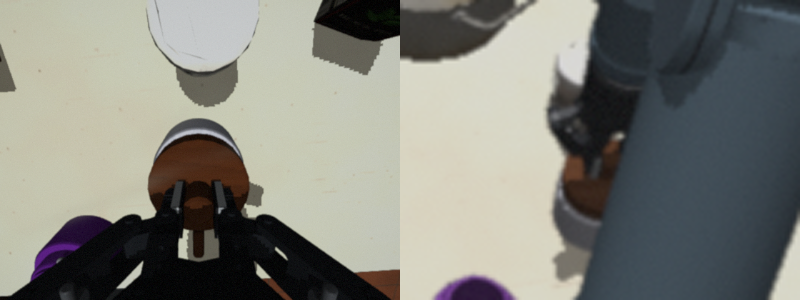

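The lid reads 18.0 mm below the mouth, which is fully home if the knob didn't slip in the fingers. I'll release and press on the knob top with shut fingers. Contact at z≈0.110 would confirm the seat, and 0.118 or more would mean it isn't home.

```bash
python3 - <<'E'
from h import *
gripper_to(.6); e=np.array(robot.get_ee_pos()); robot.line_to([e[0],e[1],.15],v=.2); gripper_to(0)
hit=robot.line_to([e[0],e[1],.100],v=.04,until_force=18); print(hit,robot.get_ee_pos(),robot.get_contact_force())
robot.line_to([e[0],e[1],.22],v=.2); robot.line_to([.45,e[1],.30],v=.25)
k,im=wlook("end"); c=[*MOUTH]
print([(d["conf"],ray(k,d["point"],.057)) for d in tip_of("wrist","lid_a")],[(d["conf"],ray(k,d["point"],0)) for d in tip_of("wrist","canister")])
w=cv2.resize(im[:,:,::-1],None,fx=2,fy=2); t=np.linspace(0,2*np.pi,60)
for rad,z in((.041,.08),(.011,.11),(.043,.0)):
    for r,q in proj(k,np.c_[c[0]+rad*np.cos(t),c[1]+rad*np.sin(t),0*t+z]): cv2.circle(w,(int(q*2+1),int(r*2+1)),1,(0,0,255),-1)
cv2.imwrite("pics/endc.png",w[100:500,160:960]); print(robot.get_clock())
E
```

```text
True [ 0.49748657 -0.243464    0.11009759] [-1.77298834  0.66712477  7.4728059 ]
[(0.92, array([ 0.49559581, -0.24828751,  0.057     ]))] [(0.67, array([ 0.38400372, -0.09081107,  0.        ]))]
20.3583
```

View pics/endc.png

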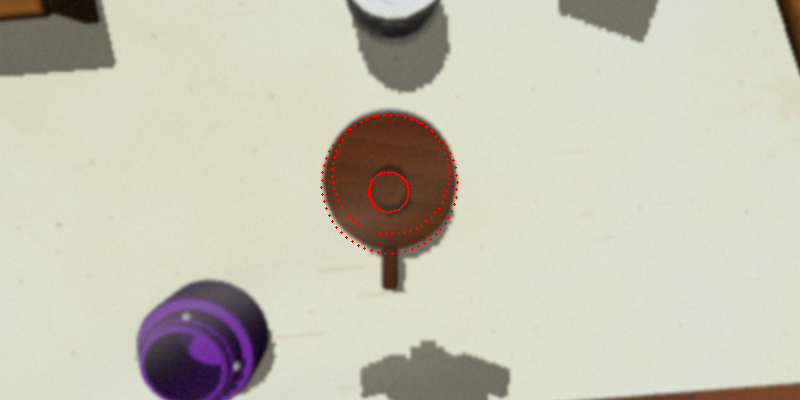

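The contact height was 0.1101, so the lid is fully home. The picture shows it level on the canister at about (390,180), and the purple canister is untouched. The other two lids are still under the shelf, so I'll hand in.

```bash
python3 -c "
from plant import robot
print(robot.job_done())"
```

```text
the job is handed in; nothing more can be done
None
```

The first lid I tried, the one farthest right under the shelf, fitted the silver canister: it is pressed fully home (18 mm below the mouth) and released, the other two lids were left untouched under the shelf, and I handed the job in at about 20 s.

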